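# Tighten the loose caps on the glaze jars

### The job

Three glaze jars stand in a wooden caddy that is about to go on the steel shelf, and some of their caps are loose. A cap is tight when its orange grip bar lies straight across the caddy, in line with the white marks on the caddy's rim; turn every loose cap clockwise until it is fully home, and leave all three caps tight and let go.

Things in the scene. Friction and masses are not known exactly. Their poses are not given: they have to be found in the camera images.
- caddy: open wooden caddy fixed to the bench, 130 mm (x, short way) by 400 mm (y, long way), rim 50 mm high; a cork insert grips three jars in a row along y at -120, 0, 120 mm so that they cannot turn or lift. White marks on both long rims and the cork beside each jar show the line of a tight bar (caddy x). Origin: centre of its underside; z up
- cap_a: black screw cap on a squat oatmeal jar: disc 68 mm across, 16 mm thick, with an orange grip bar across its top, 60 long, 14 thick, 32 tall (16 to 48 mm above origin). Origin: centre of its underside, 105 mm above the bench. x: along the bar to its white-dashed end; z up. Turns about z only, does not rise, friction 0.12 N m, stays where left
- cap_b: same as cap_a, on another jar. All caps: screwed home, the bar is parallel to caddy x, dash towards caddy +x, at a hard stop. A loose one starts 0.6 to 1.15 rad counterclockwise (from above) of that and tightens clockwise. Which places in the row hold loose caps varies
- cap_c: same as cap_a and cap_b, on another jar

How it is judged:
By the outcome, as a careful person would: the job done as asked, in the order asked, and still so for the second after the job is handed in, with the robot touching nothing.
It also fails if it takes over 40 s, if anything falls off the work surface, if the arm or the gripper's body presses on something with over 40 N, if the wrist force passes 120 N, or if a joint passes its speed limit or range.

### The arm

A 6-joint arm with a two-finger parallel gripper is mounted at the origin on the work surface. World frame = base frame: x ahead of the robot, y to its left, z up, the work surface at z = 0. Lengths are in mm, angles in degrees, forces in N, time in s.
With the tool pointing down it reaches from about 300 to 850 mm from the base axis. Payload 4.2 kg.
Tool frame: the origin (TCP) lies midway between the tips of the shut fingers; the grasp point (between the pads) lies 19 mm behind it (env.hold_point_z is the z of the grasp point in the tool frame, in mm); z points along the fingers, y is the direction in which the jaws open and shut (so a half turn about z gives the same grasp; the last joint's range is limited). The gripper opens to 91 mm and grips with 3 to 60 N. Pads are 32 mm wide; open, the fingers measure 118 mm over their backs; the gripper's body (76 mm by 178 mm) begins 60 mm behind the grasp point.
Start: joints at [67.093, 18.312, 89.639, -0, 72.044, -1.146], TCP at [213.176, 534.04, 213.976] pointing down, gripper open.
Joint ranges: [-177.97, 177.97], [-48.28, 115.42], [12.27, 149.76], [-77.06, 257.06], [2.81, 150.46], [-146.56, 146.56]. Speed limits (degrees/s): [147.25, 147.25, 180, 180, 180, 180].

### API

Orientations are given as [roll, pitch, yaw] about the fixed x, y, z axes, in that order (R = Rz(yaw) Ry(pitch) Rx(roll)).
In Python, from workcell import env, grab_frame, camera_params, spotter gives the robot as it stands. The module is installed in compiled form; this text tells all that it offers.
- The arm moves only by the shell command python3 -m jog 'ROWS' [FORCE]. ROWS is text: rows parted by semicolons, each of 7 numbers parted by spaces: the turn, a rotation vector about the world's x, y, z in units of 5 degrees (1.0 is 5 degrees), then the shift along the world's x, y, z in units of 25 mm (1.0 is 25 mm), then the opening, from 0 (shut) to 1 (fully open). A call has 1 to 5 rows; each row is the pose to reach, as a shift and turn from the pose commanded when the call began; what a row does not reach only later rows make up. A row lasts 1/8 s, in which the tool goes at most 62.5 mm and 10.7 degrees, less where a joint would pass 70% of its speed; a pose out of reach is approached as far as the arm can. A call with a gripper value outside its range is refused whole. The fingers move at their own pace and stop on an object; FORCE is the grip in N (left out, the last holds). Time passes only in rows, so rows that repeat a pose let the fingers close. It gives the time, the measured TCP pose, the force and the opening at its end, in the units of the state.
- env.state(): the state, without advancing time (a new reading comes with each control period).
- grab_frame(name): name is "scene" or "top" or "wrist"; returns the picture (480x640x3 uint8, red, green, blue); there is no depth.
- camera_params(name): a dict with "K" (3x3 intrinsics, pixels), "rvec" (rotation vector, rad) and "tvec" (3), from world to camera coordinates, as OpenCV has them. Camera axes: x right, y down, z forward; pixel columns grow to the right and rows downward; lengths in mm; the calibration is good to about 2 mm. A picture is of the moment at which its call begins: read the wrist's pose just before it. camera_params takes no time and is no camera call; for the wrist camera it gives the pose at the moment of the call.
- env.job_done(): hands the job in, once; it reports no verdict.
Trained networks look in the newest picture that a camera, given by its name, has taken for a name from the list of things; names that differ only in an ending like _2 or _b are one class to them, and where a whole thing is asked for, a point or a joint stands for the part that bears it (a point fixed in the world has none). Each returns a list of dicts, best first, with "conf" (0 to 1); they miss things now and then, are a little off and sometimes report something else, mostly with a low value. They report only what shows in the picture. A call takes as long as a camera call.
- spotter.look_for(query, camera): "box" ([left, top, width, height] in pixels, round what is visible of it).
- spotter.trace(query, camera): "region" (480x640 bool, what is visible of it) and "box" ([left, top, width, height] in pixels, round what is visible of it).
The state is a dict: "time_s": time; "qpos": joint angles; "qvel": joint speeds; "effort": joint torques, N m; "ee_pos": TCP position; "ee_rot": TCP orientation; "force": force on the tool from outside, world axes, zero at the start; "torque": the same for the moment, N m; "gripper_width": finger opening in mm.
Only numpy, scipy, OpenCV 4.12 (cv2) and the standard library are available. Lean on these libraries where they do the work, as an engineer would, in place of code of your own. Each camera call takes 0.05 s, during which the arm holds its last target. There are 200 camera calls.

## Working session

There is one attempt and no reset: what is moved stays moved. The work goes in short steps, Python scripts to look and compute and a shell command to move; the robot and the scene stay as the last step left them, time stands still between calls to the robot, and variables do not carry over. Pictures are saved under pics/ and viewed, about 8 in all and at most 12, crops included, and the job is handed in when it is done.

```bash
mkdir -p pics
python3 - <<'E'
from workcell import env, grab_frame, camera_params, spotter
import cv2
s=env.state();print({k:s[k] for k in("time_s","ee_pos","ee_rot","force","gripper_width")},env.hold_point_z)
for n in("top","scene"):
    im=grab_frame(n);cv2.imwrite(f"pics/{n}0.png",im[:,:,::-1])
    for q in("cap_a","caddy"):
        for d in spotter.look_for(q,n): print(n,q,d)
    p=camera_params(n);R=cv2.Rodrigues(p["rvec"])[0];print(n,-R.T@p["tvec"],p["K"][0,0])
E
```

```text
{'time_s': 0.0, 'ee_pos': array([212.97389089, 533.57961822, 213.13058683]), 'ee_rot': array([-1.79901891e+02, -1.93036861e-03,  1.58240994e+02]), 'force': array([-0.54553351,  0.7170604 , -0.49182307]), 'gripper_width': 91.24331313402975} -18.8
top cap_a {'box': [416.7, 268.0, 55.6, 54.1], 'conf': 0.81}
top cap_a {'box': [228.5, 223.6, 52.5, 57.9], 'conf': 0.7}
top cap_a {'box': [319.1, 247.5, 54.1, 53.2], 'conf': 0.6}
top caddy {'box': [193.3, 206.2, 298.1, 156.1], 'conf': 0.64}
top caddy {'box': [417.0, 267.7, 52.4, 54.4], 'conf': 0.62}
top [431.90240748   9.25675857 719.05741681] 487.81644243144603
scene cap_a {'box': [344.5, 201.5, 56.7, 61.4], 'conf': 0.93}
scene cap_a {'box': [298.9, 144.9, 52.0, 57.3], 'conf': 0.73}
scene cap_a {'box': [262.5, 102.2, 43.0, 52.9], 'conf': 0.72}
scene caddy {'box': [230.3, 140.6, 212.9, 211.1], 'conf': 0.97}
scene [846.5781175  372.69920567 558.05774782] 484.7964325126811
```

View pics/top0.png

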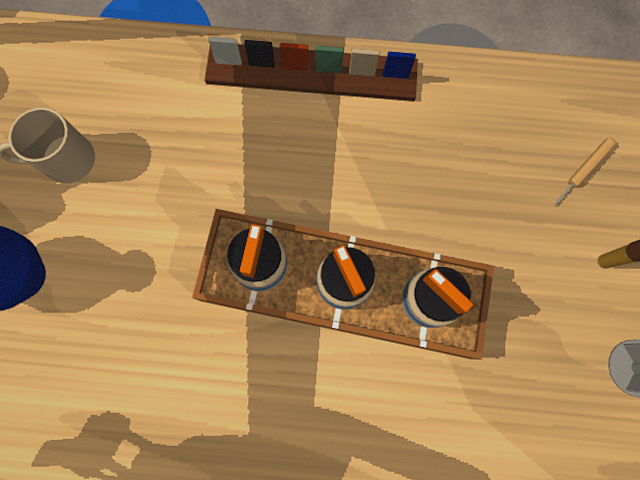

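View pics/scene0.png

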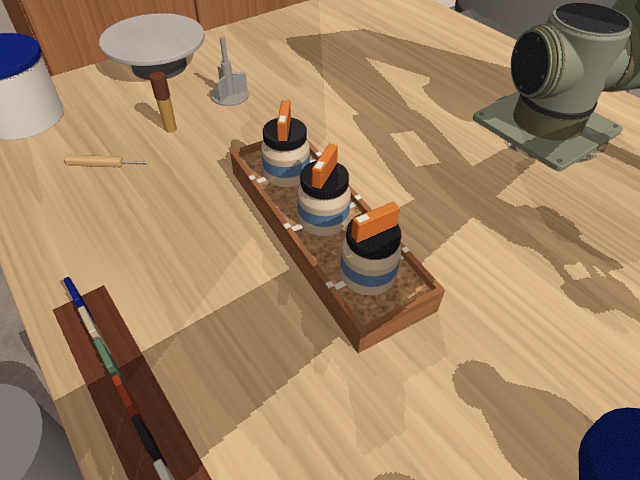

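The top view shows the left cap (250,250) lined up with its marks. The middle cap (347,272) and right cap (445,293) are turned counterclockwise. Next I'll measure positions and angles.

```bash
cat > h.py <<'E'
import cv2, numpy as np
from workcell import camera_params
def toplane(uv,n,z,p=None):
    p=p or camera_params(n);R=cv2.Rodrigues(np.array(p["rvec"],float))[0];C=-R.T@np.ravel(p["tvec"])
    uv=np.atleast_2d(uv).astype(float);r=np.c_[uv,np.ones(len(uv))]@np.linalg.inv(p["K"]).T@R
    return (C+r*((z-C[2])/r[:,2])[:,None])[:,:2]
E
python3 - <<'E'
import cv2,numpy as np
from h import toplane
im=cv2.imread("pics/top0.png");hsv=cv2.cvtColor(im,cv2.COLOR_BGR2HSV)
for b in([417,268,56,54],[319,247,54,53],[228,222,53,58]):
    x,y,w,h=b;m=np.zeros(im.shape[:2],bool)
    sub=hsv[y:y+h,x:x+w];o=(sub[...,1]>200)&(sub[...,0]<16)&(sub[...,2]>120)
    v=sub[...,2][o];t=cv2.threshold(v.astype(np.uint8).reshape(-1,1),0,255,cv2.THRESH_OTSU)[0]
    print(t,np.percentile(v,[5,25,50,75,95]))
    for name,mm in(("all",o),("bright",o&(sub[...,2]>t))):
        white=(sub[...,1]<60)&(sub[...,2]>190)
        k=cv2.morphologyEx((mm|white).astype(np.uint8),cv2.MORPH_OPEN,np.ones((3,3)))
        n,l,s,_=cv2.connectedComponentsWithStats(k);i=1+np.argmax(s[1:,4])
        yy,xx=np.nonzero(l==i);P=toplane(np.c_[xx+x,yy+y],"top",153)
        r=cv2.minAreaRect(P.astype(np.float32));d=np.linalg.svd(P-P.mean(0))[2][0]
        print(name,np.round(r[0]),np.round(r[1]),round(r[2],1),"pca",np.round(np.degrees(np.arctan2(d[1],d[0]))%180,1),P.mean(0).round())
for a,b in(((252,306),(269,222)),((336,326),(352,240)),((423,345),(437,257))):
    p=toplane([a,b],"top",50);d=p[1]-p[0];print("marks",p.round().tolist(),np.linalg.norm(d).round(),np.degrees(np.arctan2(d[1],d[0])).round(1))
cv2.imwrite("pics/crop0.png",cv2.resize(im[200:370,190:500],None,fx=2.5,fy=2.5,interpolation=cv2.INTER_CUBIC))
E
```

```text
174.0 [131. 139. 210. 218. 223.]
all [ 514. -144.] [61. 21.] 50.8 pca 54.1 [ 513. -145.]
bright [ 515. -148.] [55. 13.] 50.1 pca 49.5 [ 514. -149.]
179.0 [135.   155.75 217.   219.   223.  ]
all [529. -26.] [60. 17.] 30.5 pca 32.0 [527. -27.]
bright [530. -28.] [56. 13.] 30.8 pca 29.9 [527. -29.]
182.0 [131. 203. 217. 219. 225.]
all [543.  91.] [14. 57.] 83.1 pca 173.7 [540.  92.]
bright [544.  92.] [12. 56.] 83.8 pca 173.4 [541.  92.]
marks [[486.0, 94.0], [606.0, 84.0]] 120.0 -4.8
marks [[469.0, -22.0], [590.0, -35.0]] 122.0 -6.1
marks [[455.0, -140.0], [577.0, -155.0]] 123.0 -6.8
```

View pics/crop0.png

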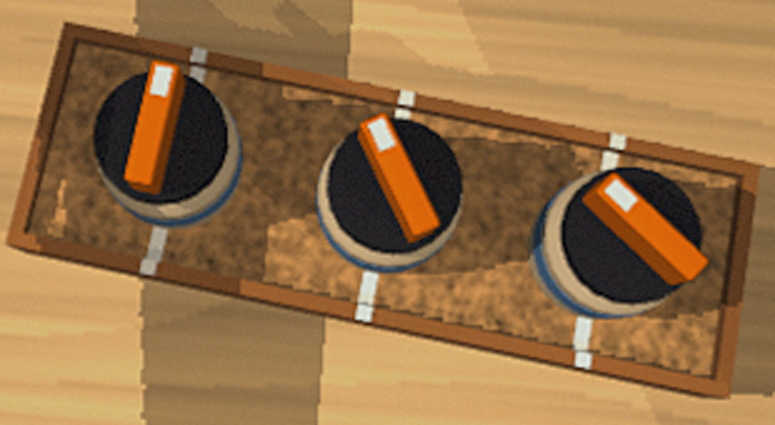

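Measured centres and bar angles:

| Cap | Centre (mm) | Bar angle | State |
|---|---|---|---|
| Left | (544, 92) | −6.5° | tight |
| Middle | (530, −28) | about 30° | loose by 37° |
| Right | (515, −148) | about 50° | loose by 57° |

The caddy x axis lies at about −6.8°. I'll go above the middle cap first, at yaw 30.

```bash
python3 -m jog '0 0 -10 5.2 -9.2 0.6 1;0 0 -10 5.2 -9.2 0.6 1;0 0 -10 5.2 -9.2 0.6 1;0 0 -10 5.2 -9.2 0.6 1;0 0 -10 5.2 -9.2 0.6 1' 30; python3 -m jog '0 0 -10 5.2 -9.2 0 1;0 0 -10 5.2 -9.2 0 1;0 0 -10 5.2 -9.2 0 1;0 0 -10 5.2 -9.2 0 1;0 0 -10 5.2 -9.2 0 1'
```

```text
time_s: 0.92
ee_pos: [344.4, 301.2, 229.4]
ee_rot: [180.0, 0.0, 107.8]
force: [0.3, 0.1, -1.0]
gripper_width: 91.2
time_s: 1.55
ee_pos: [474.6, 70.9, 228.9]
ee_rot: [179.9, 0.0, 57.7]
force: [-1.3, 0.4, -0.5]
gripper_width: 91.2
```

```bash
python3 -m jog '0 0 -5.5 2.2 -4 0 1;0 0 -5.5 2.2 -4 0 1;0 0 -5.5 2.2 -4 0 1;0 0 -5.5 2.2 -4 0 1'
python3 - <<'E'
from workcell import env,grab_frame,camera_params
import cv2,numpy as np
from h import toplane
s=env.state();p=camera_params("wrist");im=grab_frame("wrist")[:,:,::-1].copy();cv2.imwrite("pics/w1.png",im)
print(s["ee_pos"].round(1),s["ee_rot"].round(1))
np.save("w1.npy",p,allow_pickle=True)
R=cv2.Rodrigues(np.array(p["rvec"]))[0];c=-R.T@np.ravel(p["tvec"]);print("cam",c.round())
hsv=cv2.cvtColor(im,cv2.COLOR_BGR2HSV);o=((hsv[...,1]>200)&(hsv[...,0]<16)&(hsv[...,2]>170)|(hsv[...,1]<60)&(hsv[...,2]>190)).astype(np.uint8)
o=cv2.morphologyEx(o,cv2.MORPH_OPEN,np.ones((5,5)))
n,l,st,_=cv2.connectedComponentsWithStats(o)
for i in range(1,n):
    if st[i,4]<600: continue
    yy,xx=np.nonzero(l==i);P=toplane(np.c_[xx,yy],"w",153,p);r=cv2.minAreaRect(P.astype(np.float32));d=np.linalg.svd(P-P.mean(0),full_matrices=False)[2][0]
    print(st[i],np.round(r[0],1),np.round(r[1]),"pca",np.degrees(np.arctan2(d[1],d[0])).round(1)%180)
E
```

```text
time_s: 2.05
ee_pos: [528.2, -26.5, 228.7]
ee_rot: [-180.0, 0.0, 30.7]
force: [0.5, 0.0, 0.1]
gripper_width: 91.0
[528.2 -26.5 228.7] [-180.     0.    30.7]
cam [587.   9. 399.]
```

View pics/w1.png

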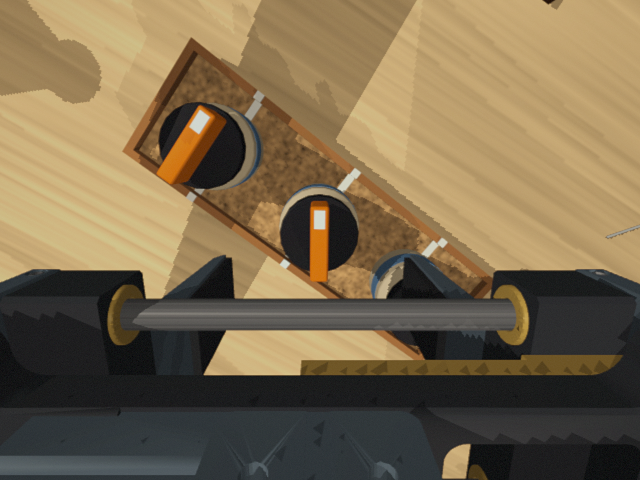

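The wrist view shows the middle bar at columns 310–329, rows 201–281. It is vertical and centred between the fingers. I'll check its centre numerically.

Run:
```python
import numpy as np
from h import toplane
p=np.load("w1.npy",allow_pickle=True).item()
P=toplane([(319.5,201),(318.5,281),(204,105),(172,180)],"w",153,p);print(P.round(1),(P[0]+P[1])/2, (P[2]+P[3])/2)
from workcell import env;s=env.state();print(s["ee_pos"],s["ee_rot"])
```

```text
[[559.3  -8.8]
 [505.3 -40.1]
 [575.5  93. ]
 [517.9  90.5]] [532.32314657 -24.46713122] [546.71192532  91.75813542]
[527.99943141 -25.98526736 228.83755019] [-1.79985062e+02  1.55283525e-02  3.08312813e+01]
```

```bash
python3 -m jog '0 0 0 0.1 0 -2 1;0 0 0 0.1 0 -3 1;0 0 0 0.1 0 -4.05 1;0 0 0 0.1 0 -4.05 1;0 0 0 0.1 0 -4.05 0' 25; python3 -m jog '0 0 0 0 0 0 0;0 0 0 0 0 0 0;0 0 0 0 0 0 0;0 0 0 0 0 0 0;0 0 0 0 0 0 0'
```

```text
time_s: 2.72
ee_pos: [531.4, -25.5, 128.8]
ee_rot: [179.9, -0.1, 30.8]
force: [0.3, -0.1, -0.1]
gripper_width: 84.2
time_s: 3.35
ee_pos: [530.7, -26.0, 127.7]
ee_rot: [180.0, 0.0, 30.7]
force: [-0.6, -0.5, 0.7]
gripper_width: 34.0
```

```bash
python3 -m jog '0 0 0 0 0 0 0;0 0 0 0 0 0 0;0 0 0 0 0 0 0;0 0 0 0 0 0 0'; python3 -m jog '0 0 -1.5 0 0 0 0;0 0 -3 0 0 0 0;0 0 -4.5 0 0 0 0;0 0 -6 0 0 0 0;0 0 -6 0 0 0 0'; python3 -c "
from workcell import env;s=env.state();print(s['torque'],s['effort'][5])"
```

```text
time_s: 3.85
ee_pos: [530.7, -26.1, 127.7]
ee_rot: [180.0, 0.0, 30.7]
force: [-0.1, -1.7, -0.2]
gripper_width: 13.7
time_s: 4.47
ee_pos: [530.8, -26.3, 127.7]
ee_rot: [180.0, -0.0, 0.8]
force: [0.7, -2.0, -2.4]
gripper_width: 13.7
[-0.43389467  0.05172349 -0.10354022] 0.1348124910145998
```

```bash
T='from workcell import env;s=env.state();print(s["torque"].round(2),s["effort"][5].round(2))'; python3 -m jog '0 0 -0.7 0 0 0 0;0 0 -1.4 0 0 0 0;0 0 -1.4 0 0 0 0'|grep -E 'rot|force'; python3 -c "$T"; python3 -m jog '0 0 -0.3 0 0 0 0;0 0 -0.3 0 0 0 0'|grep -E 'rot|force';python3 -c "$T"; python3 -m jog '0 0 -0.3 0 0 0 0;0 0 -0.3 0 0 0 0'|grep -E 'rot|force';python3 -c "$T"
```

```text
ee_rot: [180.0, -0.0, -6.1]
force: [1.8, -2.5, -0.3]
[-0.5   0.01 -0.09] -0.02
ee_rot: [179.9, -0.0, -7.6]
force: [1.6, -2.8, -1.4]
[-0.65  0.03  0.76] 0.76
ee_rot: [179.9, -0.0, -9.2]
force: [0.9, -4.6, -2.2]
[-0.76 -0.12  1.02] 1.0
```

The torque jumps at about −7°, so the middle cap is at its stop. I'll release it, rise, and move to the right cap.

```bash
python3 -m jog '0 0 0 0 0 0 1;0 0 0 0 0 0 1;0 0 0 0 0 0 1;0 0 0 0 0 0 1;0 0 0 0 0 0 1'; python3 -m jog '0 0 0 0 0 2 1;0 0 0 0 0 4 1;0 0 0 0 0 4 1'
```

```text
time_s: 5.98
ee_pos: [530.6, -25.8, 127.7]
ee_rot: [-180.0, 0.0, -9.3]
force: [0.2, 0.6, -0.1]
gripper_width: 61.5
time_s: 6.35
ee_pos: [533.2, -26.1, 232.0]
ee_rot: [-179.9, -0.5, -9.3]
force: [-0.5, -0.3, -0.0]
gripper_width: 90.2
```

```bash
python3 -m jog '0 0 11.8 -0.55 -4.8 0 1;0 0 11.8 -0.55 -4.8 0 1;0 0 11.8 -0.55 -4.8 0 1;0 0 11.8 -0.55 -4.8 0 1;0 0 11.8 -0.55 -4.8 0 1' ; python3 -m jog '0 0 1.1 0 0 0 1;0 0 1.1 0 0 0 1;0 0 1.1 0 0 0 1';python3 - <<'E'
from workcell import env,grab_frame,camera_params
import cv2,numpy as np
s=env.state();p=camera_params("wrist");im=grab_frame("wrist")[:,:,::-1].copy();cv2.imwrite("pics/w2.png",im)
print(s["ee_pos"].round(1),s["ee_rot"].round(1))
np.save("w2.npy",p,allow_pickle=True)
E
```

```text
time_s: 6.98
ee_pos: [516.1, -146.1, 226.3]
ee_rot: [-179.9, 0.1, 42.7]
force: [1.4, 0.4, 0.5]
gripper_width: 91.1
time_s: 7.35
ee_pos: [516.6, -145.8, 227.1]
ee_rot: [-179.9, 0.0, 47.8]
force: [-0.3, -0.6, 0.1]
gripper_width: 91.0
[ 516.6 -145.8  227.1] [-179.9    0.    47.8]
```

View pics/w2.png

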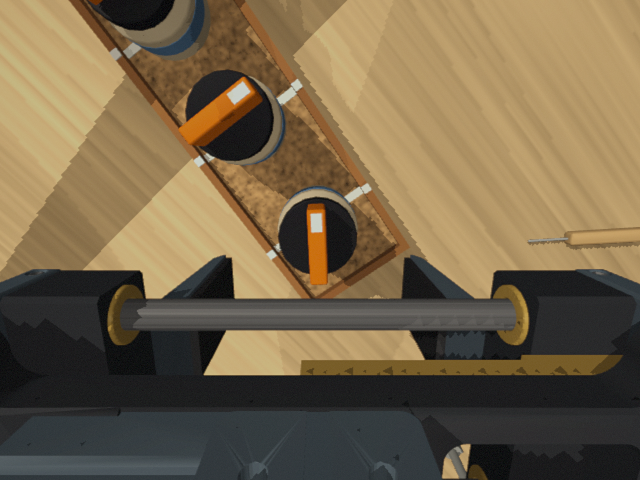

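The middle bar now runs parallel to its marks. The right bar goes from (316.5,204) to (318.5,283), centred between the fingers.

```bash
python3 - <<'E'
import numpy as np
from h import toplane
p=np.load("w2.npy",allow_pickle=True).item()
for a,b in(((316.5,204),(318.5,283)),((245,88),(187,134))):
    P=toplane([a,b],"w",153,p);d=P[0]-P[1];print(P.mean(0).round(1),np.linalg.norm(d).round(),np.degrees(np.arctan2(d[1],d[0])).round(1))
E
python3 -m jog '0 0 0.3 0 0 -2 1;0 0 0.3 0 0 -3 0.6;0 0 0.3 0 0 -4 0.6;0 0 0.3 0 0 -4 0.6;0 0 0.3 0 0 -4 0.4' 25
```

```text
[ 518.3 -142.9] 61.0 49.2
[530.1 -26.2] 51.0 -7.0
time_s: 8.02
ee_pos: [517.6, -146.2, 128.6]
ee_rot: [179.9, -0.0, 49.3]
force: [-0.5, -0.2, 0.5]
gripper_width: 53.9
```

```bash
python3 -m jog '0 0 0 0 0.04 0 0;0 0 0 0 0.04 0 0;0 0 0 0 0.04 0 0;0 0 0 0 0.04 0 0;0 0 0 0 0.04 0 0'; python3 -m jog '0 0 0 0 0 0 0;0 0 -1 0 0 0 0;0 0 -2.5 0 0 0 0;0 0 -4 0 0 0 0;0 0 -5.5 0 0 0 0'; python3 -m jog '0 0 -1.5 0 0 0 0;0 0 -3 0 0 0 0;0 0 -4 0 0 0 0;0 0 -4.6 0 0 0 0;0 0 -4.6 0 0 0 0';  python3 -c 'from workcell import env;s=env.state();print(s["torque"].round(2),s["effort"][5].round(2))'
```

```text
time_s: 8.65
ee_pos: [516.9, -144.9, 127.9]
ee_rot: [-180.0, -0.0, 49.4]
force: [-0.7, 0.6, 2.7]
gripper_width: 13.9
time_s: 9.28
ee_pos: [517.1, -145.2, 127.9]
ee_rot: [180.0, -0.0, 21.6]
force: [0.2, -1.9, 2.2]
gripper_width: 13.8
time_s: 9.9
ee_pos: [517.1, -145.5, 127.9]
ee_rot: [179.9, -0.0, -1.1]
force: [0.3, -2.1, 2.0]
gripper_width: 13.9
[-0.35  0.29 -0.15] -0.03
```

```bash
T='from workcell import env;s=env.state();print(s["torque"].round(2),s["effort"][5].round(2))'; python3 -m jog '0 0 -0.5 0 0 0 0;0 0 -1 0 0 0 0;0 0 -1 0 0 0 0'|grep -E 'rot|force'; python3 -c "$T"; python3 -m jog '0 0 -0.4 0 0 0 0;0 0 -0.4 0 0 0 0'|grep -E 'rot|force';python3 -c "$T"; python3 -m jog '0 0 -0.25 0 0 0 0;0 0 -0.25 0 0 0 0'|grep -E 'rot|force';python3 -c "$T"
```

```text
ee_rot: [179.9, -0.0, -6.1]
force: [-0.7, -3.0, 1.7]
[-0.54  0.25 -0.14] -0.05
ee_rot: [179.9, -0.0, -8.0]
force: [0.1, -4.4, 2.0]
[-0.79  0.26  0.7 ] 0.68
ee_rot: [179.9, -0.0, -9.3]
force: [-0.3, -5.9, 3.1]
[-0.99  0.26  0.89] 0.91
```

The right cap hit its stop at about −7° too. I'll release it, retreat and check.

```bash
python3 -m jog '0 0 0 0 0 0 1;0 0 0 0 0 0 1;0 0 0 0 0 0 1;0 0 0 0 0 0 1;0 0 0 0 0 0 1'|tail -2; python3 -m jog '0 0 0 0 0 2 1;0 0 0 0 0 4 1;0 0 0 0 0 5 1;0 0 0 -4 -6 5 1;0 0 0 -4 -8 5 1'; python3 -m jog '0 0 0 -2 -4 0 1;0 0 0 -2 -4 0 1;0 0 0 -2 -4 0 1'
python3 - <<'E'
from workcell import grab_frame
import cv2
im=grab_frame("top")[:,:,::-1].copy();cv2.imwrite("pics/t2.png",cv2.resize(im[190:380,180:510],None,fx=2.4,fy=2.4,interpolation=cv2.INTER_CUBIC))
E
```

```text
force: [-0.6, 0.0, -0.3]
gripper_width: 61.7
time_s: 12.02
ee_pos: [456.4, -254.5, 253.4]
ee_rot: [180.0, -0.1, -9.2]
force: [0.7, -0.6, -0.2]
gripper_width: 91.4
time_s: 12.4
ee_pos: [405.5, -356.6, 252.5]
ee_rot: [180.0, 0.0, -9.7]
force: [-0.6, 1.7, -0.4]
gripper_width: 91.3
```

View pics/t2.png

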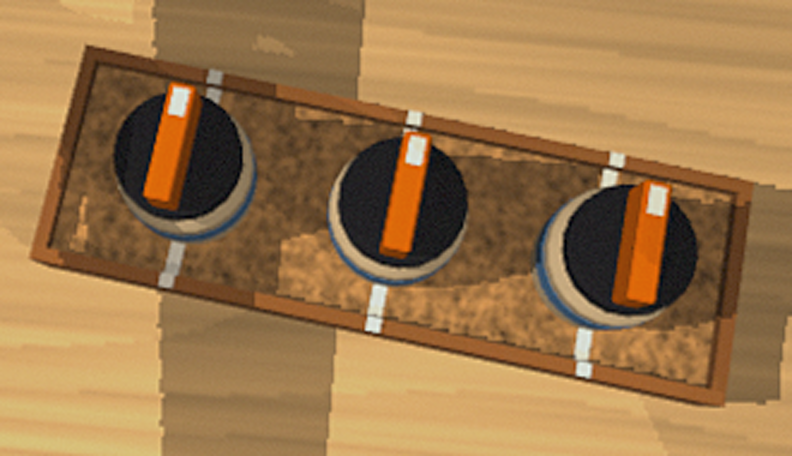

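All three bars now lie parallel to their mark lines, at crop positions (172,145), (406,195) and (648,245). I'll do one numeric check before handing in.

Run:
```python
import cv2,numpy as np
from h import toplane
im=cv2.imread("pics/t2.png");hsv=cv2.cvtColor(im,cv2.COLOR_BGR2HSV)
for x,y,w,h in((115,75,130,145),(335,120,130,150),(565,170,135,145)):
    s=hsv[y:y+h,x:x+w];o=((s[...,1]>200)&(s[...,0]<16)&(s[...,2]>180)|(s[...,1]<60)&(s[...,2]>190)).astype(np.uint8)
    o=cv2.morphologyEx(o,cv2.MORPH_CLOSE,np.ones((5,5)))
    n,l,st,_=cv2.connectedComponentsWithStats(o);i=1+np.argmax(st[1:,4]);yy,xx=np.nonzero(l==i)
    P=toplane(np.c_[(xx+x)/2.4+180,(yy+y)/2.4+190],"top",153);r=cv2.minAreaRect(P.astype(np.float32));d=np.linalg.svd(P-P.mean(0),full_matrices=False)[2][0]
    print(P.mean(0).round(),np.round(r[1]),(np.degrees(np.arctan2(d[1],d[0]))%180-180).round(1),round(r[2],1))
```

```text
[544.  91.] [13. 59.] -6.5 83.5
[530. -28.] [13. 60.] -6.5 83.6
[ 516. -146.] [13. 59.] -6.8 83.4
```

```bash
python3 -c 'from workcell import env;env.job_done();print(env.state()["time_s"])'
```

```text
the job is handed in; nothing more can be done
the job is handed in; nothing more can be done
```

All three caps are tight and released, and the job is handed in. The last move ended at 12.4 s on the robot's clock.

- **Loose caps:** the middle cap was about 37° loose and the right one (−y side) about 57°. I gripped each bar and turned it clockwise until the torque rose sharply to about 1 N m at the stop, at about −7°.
- **Left cap:** it was already tight, so I left it alone.
- **Final check:** the top camera gave bar angles of −6.5°, −6.5° and −6.8°. The caddy's x axis is at about −6.8°, and the dashes point towards caddy +x. The arm was clear of the caddy.
- **Disagreement:** the white marks, which I picked by eye, measured between −4.8° and −6.8°. I put that down to pixel picking. The line through the cap centres and the torque stops both agree on about −7°. No checks failed.

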